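# Lock the swivel collar of a repair stand with its index pin

## Task

Lock the swivel collar of the repair stand: take the long index pin out of the wooden block, put it through the hole in the collar's square flange and turn the collar about its axis until the pin finds the blind hole hidden in the stand underneath, then push the pin fully home, its head down on the flange, and let go. Feel for the hole gently: never force the pin against the collar, keep the collar down on its stand, and leave the stub pin and the other things on the table where they are.

Things in the scene. Friction and masses are not known exactly. Their poses are not given: they have to be found in the camera images.
- stand: Repair stand, fixed to the table: grey round housing 154 mm across, 39 mm high, with a 44 mm steel spigot in its middle on which the collar turns (1 mm play all round). Origin on its axis at table height; its x axis points through the grey lug, a nose 16 mm wide and 30 mm high that sticks out sideways from the housing to 116 mm from the axis.
- seat (a point): Point on the stand's axis at the top of the flat steel seat inside the housing, 40 mm above the table; the collar rests on this seat. The seat has one blind hole, 14 mm wide, 31 mm deep, 44 mm from the axis, covered by the collar. It is known only roughly: its direction from the axis is within 0.26 rad (15 degrees) either side of the lug's. The rest of the seat is solid.
- collar: Loose white nylon collar on the seat: square flange 132 x 132 x 14 mm, 0.2 to 0.35 kg. It turns about the spigot either way without end, with only its own friction. Origin on its axis at its underside; x axis from the axis to the pin hole, z up. Its pin hole starts at least 0.8 rad away from the lug. A pin standing in the pin hole can be used to push it round.
- collar_hole (a point): Centre of the mouth of the pin hole, in the flange's top face (54 mm above the table), 44 mm from the collar's axis. The hole is upright, 13.5 mm wide and goes through the 14 mm flange onto the seat.
- collar_stud (a point): Middle of the black upright turning stud on the flange, opposite the pin hole, 44 mm from the axis; 14 mm thick at the middle, 20 mm at the foot, it stands 40 mm above the flange.
- pin_center (a point): Centre, half-way up, of the steel index pin: 78 mm long, 0.1 kg, upright (z up) in one of the wooden block's holes, its head on the block. Shank 12 mm in diameter, 42 mm long, the lowest 4 mm tapering to 7 mm. Plain round head, 20 mm in diameter, 36 mm high, from 3 to 39 mm above this point. Fully home, this point is 3 mm below the flange's top. Pin-to-collar force must stay below 30 N.
- pin_tip (a point): Centre of the lower end of the index pin's shank, 39 mm below its centre. When it stands in the collar's hole on the solid seat the head is 28 mm above the flange.
- block: Wooden block fixed to the table, 120 x 56 x 50 mm high, origin at the centre of its underside, with two upright holes 14 mm wide and 45 mm deep, 35 mm either side of its centre along its x axis. One holds the index pin, the other the stub pin.
- stub_center (a point): Centre of the stub pin in the other hole of the block: flat round head 32 mm wide and 12 mm high, 20 mm shank. Not to be moved.
- screwdriver: Screwdriver lying on the table, 200 mm long. Not to be moved.
- bit_tray: Open red tray 100 x 60 x 26 mm with compartments. Not to be moved.
- filter: Round grey vacuum filter, 66 mm wide, 74 mm high, standing. Not to be moved.

How it is judged (in metres and radians):
On the way:
1. the index pin stands in the collar's hole (horizontal distance between pin_tip and collar_hole below 0.004 m and z of pin_tip in the frame of collar below 0.006 m and angle between pin_tip's own z axis and vertical below 0.2 rad), for 0.1 s.
At the end, for the whole second after the job is handed in: Index pin home and upright: head within 2.5 mm of the flange, within 3 mm of the hole's axis, lean under 0.08 rad. Collar at rest, flat on the stand (within 3 mm in height, 4 mm of its axis, 0.04 rad), its hole on the lug's side within about 0.6 rad. Nothing held (z of pin_center in the frame of collar below 0.0135 m and horizontal distance between pin_center and collar_hole below 0.003 m and angle between pin_center's own z axis and vertical below 0.08 rad and z of collar in the frame of stand below 0.043 m and angle between collar's own z axis and vertical below 0.04 rad and horizontal distance between collar and stand below 0.004 m and x of collar_hole in the frame of stand above 0.036 m and linear speed of collar below 0.01 m/s); the robot touches nothing.
It fails at once if the pin is forced: more than 30 N between the index pin and the collar (contact force between index_pin and collar above 30 N).
It fails at once if the collar is lifted off its stand by more than 10 mm (z of collar in the frame of stand above 0.05 m).
It fails at once if the stub pin or another bystander is moved by more than 20 mm (distance of any of stub_center, screwdriver, bit_tray, filter from where it was at the start of the episode above 0.02 m).
It also fails if it takes over 72 s, if anything falls off the work surface, if the arm or the gripper's body presses on something with over 40 N, if the wrist force passes 120 N, or if a joint passes its speed limit or range.

## Robot

A 6-joint arm with a two-finger parallel gripper is mounted at the origin on the work surface. World frame = base frame: x ahead of the robot, y to its left, z up, the work surface at z = 0. Lengths are in m, angles in degrees, forces in N, time in s.
With the tool pointing down it reaches from about 0.35 to 0.875 m from the base axis. Payload 4.2 kg.
Tool frame: the origin (TCP) lies at the centre of the arm's flange, where the gripper is bolted on; the fingertips stand 182 mm ahead of it and the grasp point (between the pads) lies 164 mm ahead of it; z points along the fingers, y is the line along which they close (so a half turn about z gives the same grasp; the last joint's range is limited). The gripper opens to 87 mm and grips with 3 to 60 N. Pads are 19 mm wide; open, the fingers measure 117 mm over their backs; the gripper's body (75 mm by 190 mm) begins 51 mm behind the grasp point.
Start: joints at [-55.428, 22.042, 0.453, 0, -68.411, -14.817], TCP at [0.211, -0.588, 0.405] pointing down, gripper open.
Joint ranges: [-179.83, 179.83], [-69.29, 118.12], [-61.27, 80.66], [-181.25, 117.63], [-171.15, -9.14], [-177.46, 177.46]. Speed limits (degrees/s): [159.86, 159.86, 180, 180, 180, 180].

## Interface

Orientations are given as a 3x3 rotation matrix whose columns are the frame's x, y, z axes.
In Python, from station import r gives the robot as it stands.
- The arm moves only by the shell command python3 -m pendant 'ROWS' [FORCE]. ROWS is JSON, a list of rows, each an object with "delta_pos": the shift along the tool's x, y, z in mm, a list of three; "yaw": the turn about the tool's z in rad; "jaw": the opening, from 0 (shut) to 1 (fully open). In form: [{"delta_pos": [tx, ty, tz], "yaw": yaw, "jaw": jaw}, ...]. A call has 1 to 12 rows; each row is the pose to reach, as a shift and turn from the pose commanded when the call began, along the tool's axes at that moment; what a row does not reach only later rows make up. A row lasts 1/8 s, in which the tool goes at most 62.5 mm and 10.7 degrees, less where a joint would pass 70% of its speed; a pose out of reach is approached as far as the arm can. A call with a gripper value outside its range is refused whole. The fingers move at their own pace and stop on an object; FORCE is the grip in N (left out, the last holds). Time passes only in rows, so rows that repeat a pose let the fingers close. It gives the time, the measured TCP pose, the force, the opening and the grip force at its end, in the units of the state.
- r.get_obs(): the state, without advancing time (a new reading comes with each control period).
- r.grab_frame(name): name is "side" or "top"; returns a dict with "pixels" (400x640x3 uint8, red, green, blue), "intrinsics" (3x3 intrinsics, pixels), "D" ([k1, k2, p1, p2, k3] as OpenCV has them; the pictures are not rectified), "cam_to_world" (4x4, takes a point from camera to world coordinates). Camera axes: x right, y up, looking along -z (the intrinsics and any distortion apply to the point x, -y, -z); pixel columns grow to the right and rows downward; lengths in m; the calibration is good to about 2 mm. A picture is of the moment at which its call begins. There is no depth.
- r.hand_in(): hands the job in; it is judged then, once.
The state is a dict: "t": time; "qpos": joint angles; "qd": joint speeds; "joint_efforts": joint torques, N m; "tcp_pos": TCP position; "ee_rot": TCP orientation; "force": force on the tool from outside, world axes, zero at the start; "moment": the same for the moment, N m; "opening": opening from 0.0 (shut) to 1.0 (fully open); "gripper_force": force on a finger pad.
Only numpy, scipy, OpenCV 4.12 (cv2) and the standard library are available. Lean on these libraries where they do the work, as an engineer would, in place of code of your own. Each camera call takes 0.05 s, during which the arm holds its last target. There are 200 camera calls.

## Working session

There is one attempt and no reset: what is moved stays moved. The work goes in short steps, Python scripts to look and compute and a shell command to move; the robot and the scene stay as the last step left them, time stands still between calls to the robot, and variables do not carry over. Pictures are saved under pics/ and viewed, at most 10 in all, crops included, and the job is handed in when it is done.

```bash
ls; mkdir -p pics; python3 - <<'E'
from station import r
import cv2,numpy as np
o=r.get_obs()
for k in o: print(k,np.round(o[k],4).tolist())
for n in("side","top"):
    f=r.grab_frame(n); cv2.imwrite(f"pics/{n}0.png",f["pixels"][:,:,::-1]); print(n,f["intrinsics"],f["D"],np.round(f["cam_to_world"],4))
E
```

```text
pics
t 0.0
qpos [-55.4254, 22.0919, 0.3804, -0.0268, -68.4092, -14.8195]
qd [-0.0081, -0.127, 0.1063, -0.0118, 0.0165, 0.0341]
joint_efforts [0.0013, -39.0663, 18.7407, 4.2198, 0.0109, -0.0002]
tcp_pos [0.2112, -0.588, 0.4037]
ee_rot [[-0.9412, -0.3378, -0.0008], [-0.3378, 0.9412, 0.002], [0.0001, 0.0021, -1.0]]
force [0.3501, 0.0943, 0.4472]
moment [-0.0403, 0.0309, -0.0184]
gripper_force 0.0
opening 0.9971
side [[395.80904738   0.         323.6615653 ]
 [  0.         395.80904738 199.3820679 ]
 [  0.           0.           1.        ]] [0.01831875 0.         0.         0.         0.        ] [[-0.9838  0.1258 -0.1281  0.5073]
 [-0.179  -0.7397  0.6487  0.5357]
 [-0.0131  0.6611  0.7502  0.665 ]
 [ 0.      0.      0.      1.    ]]
top [[442.11413382   0.         320.97604522]
 [  0.         442.11413382 199.45248827]
 [  0.           0.           1.        ]] [-0.04696751  0.          0.          0.          0.        ] [[-0.0495  0.9697 -0.2392  0.3994]
 [-0.9987 -0.0497  0.0051  0.0099]
 [-0.0069  0.2392  0.9709  1.0537]
 [ 0.      0.      0.      1.    ]]
```

View pics/side0.png

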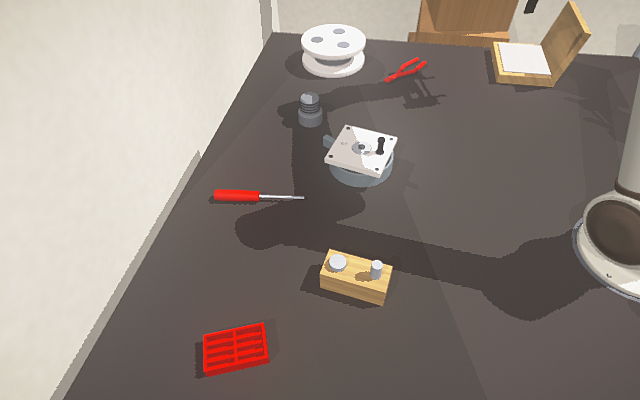

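View pics/top0.png

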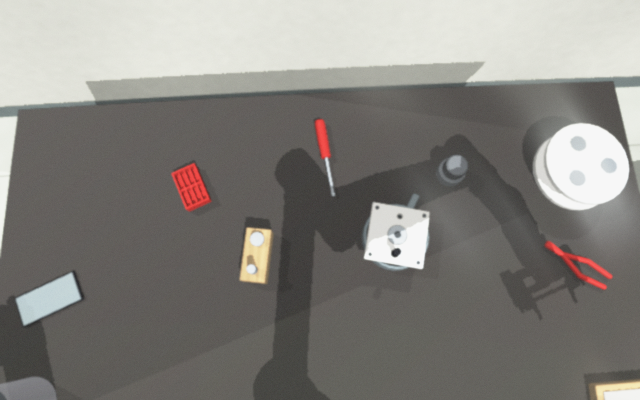

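The side view shows the block at about (356,276), with the index pin at (377,268) and the stub at (338,262). The stand is at (361,155) and the filter at (310,108). In the top view the stand is at (397,236), the lug at (413,200), the index pin at (251,269) and the stub at (257,239). I'll zoom in on the collar and the block.

```bash
python3 - <<'E'
import cv2,numpy as np
t=cv2.imread("pics/top0.png");s=cv2.imread("pics/side0.png")
z=lambda i,x,y,w,h:cv2.resize(i[y:y+h,x:x+w],(400,300),interpolation=cv2.INTER_CUBIC)
cv2.imwrite("pics/z0.png",np.vstack([np.hstack([z(t,350,185,100,75+15*0),z(t,220,215,80,60)]),np.hstack([z(s,310,115,100,75),z(s,310,240,100,75)])]))
cv2.imwrite("pics/z1.png",np.hstack([cv2.resize(t[190:280,350:450],None,fx=4,fy=4,interpolation=cv2.INTER_CUBIC)]))
E
```

```text
(no output)
```

View pics/z0.png

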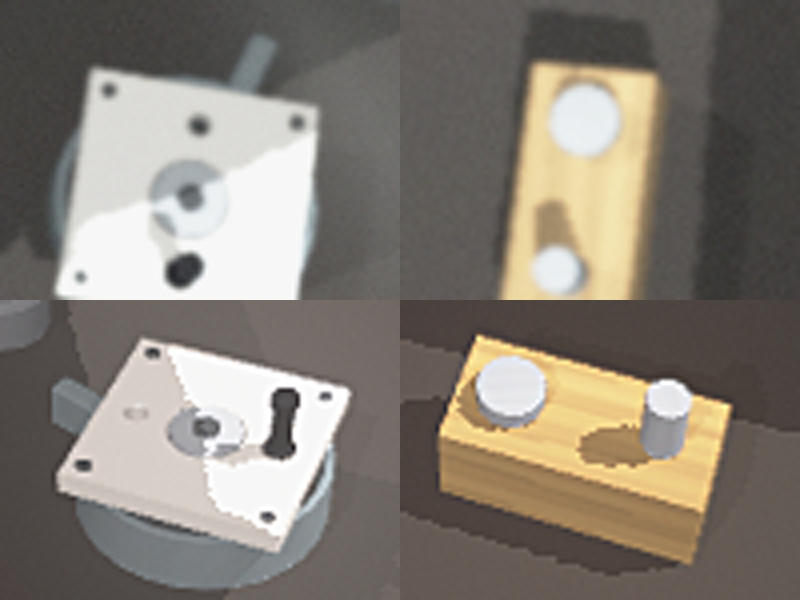

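The top crop shows the pin hole as a dark disc at about (399.8,216.3), with the stud opposite it at (396,252) and four corner screws. The lug points up and right, to about (415,195). The hole looks much closer to the lug than the text says, so I'll measure it.

```bash
cat > h.py <<'E'
import cv2,numpy as np
from station import r
def cam(f):
    M=np.array(f["cam_to_world"]);return np.array(f["intrinsics"]),np.array(f["D"]),M[:3,:3],M[:3,3]
def ray(f,p):
    K,D,R,t=cam(f);u=cv2.undistortPoints(np.array([[p]],float),K,D)[0,0];return t,R@np.array([u[0],-u[1],-1])
def onz(f,p,z):
    t,d=ray(f,p);return t+d*(z-t[2])/d[2]
def tri(fs,ps):
    A=np.zeros((3,3));b=np.zeros(3);L=[]
    for f,p in zip(fs,ps):
        t,d=ray(f,p);d/=np.linalg.norm(d);P=np.eye(3)-np.outer(d,d);A+=P;b+=P@t;L.append((t,P))
    X=np.linalg.solve(A,b);return X,[float(np.linalg.norm(P@(X-t))) for t,P in L]
def proj(f,X):
    K,D,R,t=cam(f);c=R.T@(np.array(X)-t);return cv2.projectPoints(np.array([[c[0],-c[1],-c[2]]]),np.zeros(3),np.zeros(3),K,D)[0][0,0]
def blob(img,p,rad,dark=True):
    "weighted centroid of dark/bright blob near p"
    g=cv2.cvtColor(img,cv2.COLOR_RGB2GRAY).astype(float);x,y=int(round(p[0])),int(round(p[1]))
    Y,X=np.mgrid[y-rad:y+rad+1,x-rad:x+rad+1];w=g[y-rad:y+rad+1,x-rad:x+rad+1]
    w=(np.median(w)-w) if dark else (w-np.median(w)); w[w<0.35*w.max()]=0
    return np.array([(X*w).sum(),(Y*w).sum()])/w.sum()
E
python3 - <<'E'
from h import *
T=r.grab_frame("top");S=r.grab_frame("side");np.set_printoptions(precision=4,suppress=True)
t=lambda x,y:(350+x/4,185+y/4); s=lambda x,y:(310+x/4,115+(y-300)/4)
P={"screwA":(t(109,90),s(83,465)),"screwB":(t(297,122),s(152,353)),"hole":(t(199,125),s(136,413)),"spigot":(t(190,198),s(206,429)),
"pinhead":((220+557/5,215+268/5),(310+(668-400)/4,240+(393-300)/4)),"stub":((220+584/5,215+119/5),(310+(510-400)/4,240+(385-300)/4)),"lugtip":(t(262,40),s(58,382))}
for k,(a,b) in P.items():
    X,e=tri([T,S],[a,b]);print(k,X,np.round(e,4))
sc=[blob(T["pixels"],t(*p),3) for p in((109,90),(297,122),(80,277))]+[blob(T["pixels"],(419,264),4)]
print(sc)
W=[onz(T,p,.054) for p in sc];print("screws",W);
ss=[blob(S["pixels"],s(*p),3) for p in((83,465),(152,353),(267,517),(325,397))];V=[onz(S,p,.054) for p in ss];print(V)
print("centre",np.mean(V,0))
print("stub top on .062",onz(T,P["stub"][0],.062),onz(S,P["stub"][1],.062));print("pin .086",onz(T,P["pinhead"][0],.086),onz(S,P["pinhead"][1],.086))
c=onz(T,t(190,198),.054);h=onz(T,t(199,125),.054);hs=onz(S,s(136,413),.054);l=onz(T,t(252,63),.03)
print(c,h,hs,l)
for q in(h,hs,l):print(np.degrees(np.arctan2(*(q-c)[[1,0]])))
E
```

```text
screwA [ 0.6196 -0.1248  0.0534] [0.0003 0.0003]
screwB [ 0.5952 -0.2321  0.0527] [0.0004 0.0004]
hole [ 0.5965 -0.1752  0.0526] [0.0003 0.0003]
spigot [ 0.5541 -0.1659  0.0543] [0.0002 0.0002]
pinhead [ 0.494  -0.0137 -0.1829] [0.0113 0.0113]
stub [ 0.5911 -0.037  -0.2399] [0.0053 0.0053]
lugtip [ 0.6512 -0.2218  0.0305] [0.0003 0.0003]
[array([376.8143, 207.0238]), array([423.707 , 215.2885]), array([369.6822, 253.8941]), array([419.1834, 265.0237])]
screws [array([ 0.621 , -0.1238,  0.054 ]), array([ 0.5959, -0.2306,  0.054 ]), array([ 0.5134, -0.0991,  0.054 ]), array([ 0.4826, -0.2086,  0.054 ])]
[array([ 0.62  , -0.1251,  0.054 ]), array([ 0.5947, -0.234 ,  0.054 ]), array([ 0.5132, -0.1005,  0.054 ]), array([ 0.4882, -0.2096,  0.054 ])]
centre [ 0.554  -0.1673  0.054 ]
stub top on .062 [ 0.5504 -0.0266  0.062 ] [0.5596 0.1548 0.062 ]
pin .086 [ 0.4821 -0.0102  0.086 ] [0.4907 0.1623 0.086 ]
[ 0.5544 -0.166   0.054 ] [ 0.5965 -0.175   0.054 ] [ 0.596  -0.1736  0.054 ] [ 0.6372 -0.2145  0.03  ]
-12.080065651599401
-10.323777722145936
-30.365459475327125
```

View pics/z1.png

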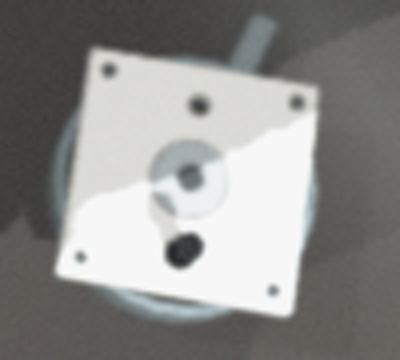

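The block crop needs a column offset that I left out, so I'll redo those points. I get the collar centre at about (0.554,-0.167), the hole direction at -11° and the lug at -30°. The blind hole should then lie between about -45° and -15°, so the collar turns clockwise. The text says the hole starts at least 0.8 rad from the lug, but the pictures give about 0.34 rad. The heights and radii I measured match the text, so I'll go by the pictures.

```bash
python3 - <<'E'
from h import *
T=r.grab_frame("top");S=r.grab_frame("side");np.set_printoptions(precision=4,suppress=True)
t=lambda x,y:(220+(x-400)/5,215+y/5); s=lambda x,y:(310+(x-400)/4,240+(y-300)/4)
for k,a,b in(("pinhead",t(556,268),s(668,394)),("stub",t(584,120),s(510,385))):
    X,e=tri([T,S],[a,b]);print(k,X,np.round(e,4));z={"pinhead":.086,"stub":.062}[k];print(onz(T,a,z),onz(S,b,z))
pin=(onz(T,t(556,268),.086)+onz(S,s(668,394),.086))/2;st=(onz(T,t(584,120),.062)+onz(S,s(510,385),.062))/2
d=(st-pin)[:2];print("dist",np.hypot(*d),"dir",np.degrees(np.arctan2(*d[::-1])))
o=r.get_obs();R=np.array(o["ee_rot"]);p=np.array(o["tcp_pos"])
print("tool y dir",np.degrees(np.arctan2(R[1,1],R[0,1])))
print("delta to grasp mm",R.T@(np.array([pin[0],pin[1],.074+.164])-p)*1000)
E
```

```text
pinhead [0.4906 0.1639 0.0877] [0.0001 0.0001]
[0.4907 0.1642 0.086 ] [0.4907 0.1628 0.086 ]
stub [0.5594 0.1545 0.0615] [0.0003 0.0003]
[0.559  0.1544 0.062 ] [0.5596 0.1548 0.062 ]
dist 0.06922195995286338 dir -7.414135570875424
tool y dir 109.75426403832104
delta to grasp mm [-517.0257  612.8794  166.7909]
```

The pin head triangulates at (0.491,0.1635,0.088) and the stub is 69 mm away, where 70 mm is expected. Now I'll hover above the pin.

```bash
python3 -m pendant '[{"delta_pos":[-517,613,50],"yaw":0.474,"jaw":0.5},{"delta_pos":[-517,613,50],"yaw":0.474,"jaw":0.5},{"delta_pos":[-517,613,50],"yaw":0.474,"jaw":0.5},{"delta_pos":[-517,613,50],"yaw":0.474,"jaw":0.5},{"delta_pos":[-517,613,50],"yaw":0.474,"jaw":0.5},{"delta_pos":[-517,613,50],"yaw":0.474,"jaw":0.5},{"delta_pos":[-517,613,50],"yaw":0.474,"jaw":0.5},{"delta_pos":[-517,613,50],"yaw":0.474,"jaw":0.5},{"delta_pos":[-517,613,50],"yaw":0.474,"jaw":0.5},{"delta_pos":[-517,613,50],"yaw":0.474,"jaw":0.5},{"delta_pos":[-517,613,50],"yaw":0.474,"jaw":0.5},{"delta_pos":[-517,613,50],"yaw":0.474,"jaw":0.5}]' 10
cat >> h.py <<'E'
def need(x,y,z,closedir=None):
    "tool-frame shift mm from measured pose to put TCP at x,y,z, and yaw"
    o=r.get_obs();R=np.array(o["ee_rot"]);p=np.array(o["tcp_pos"]);print("t",round(o["t"],2),"tcp",p.round(4),"F",np.round(o["force"],1),"open",round(o["opening"],3))
    print("shift",(R.T@(np.array([x,y,z])-p)*1000).round(1))
    if closedir is not None: print("yaw",np.arctan2(R[1,1],R[0,1])-np.radians(closedir))
E
python3 -c "
from h import *
need(.4907,.1635,.238,82.6)"
```

```text
t: 1.8
tcp_pos: [0.4709, 0.1116, 0.3586]
ee_rot: [[-0.992, 0.128, 0.001], [0.128, 0.992, 0.0], [-0.001, 0.0, -1.0]]
force: [2.0, 0.1, -0.2]
opening: 0.501
gripper_force: 0.0
t 1.8 tcp [0.4709 0.1116 0.3586] F [ 2.   0.1 -0.2] open 0.501
shift [-12.9  53.9 120.7]
yaw 0.0007721445565569418
```

```bash
python3 -m pendant '[{"delta_pos":[-13,54,0],"yaw":0,"jaw":0.5},{"delta_pos":[-13,54,0],"yaw":0,"jaw":0.5},{"delta_pos":[-13,54,0],"yaw":0,"jaw":0.5},{"delta_pos":[-13,54,0],"yaw":0,"jaw":0.5}]' 10 >/dev/null
python3 -c "
from h import *
need(.4907,.1635,.238,82.6)
f=r.grab_frame('side');cv2.imwrite('pics/s1.png',cv2.resize(f['pixels'][130:330,270:450,::-1],None,fx=3,fy=3))"
```

```text
t 2.3 tcp [0.49   0.1603 0.3585] F [ 1.  -0.2  0.5] open 0.506
shift [ -0.3   3.3 120.5]
yaw -0.0012176585513854477
```

View pics/s1.png

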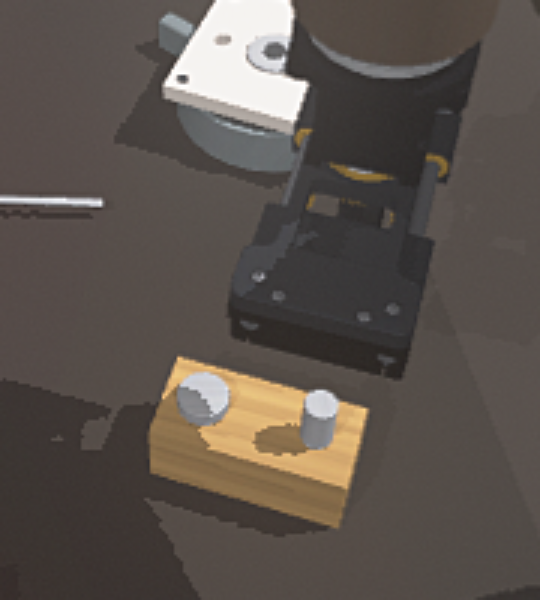

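The gripper hangs just behind and above the pin (crop 320,415) and nothing is in its way. I'll descend and grip.

```bash
python3 -m pendant '[{"delta_pos":[0,3,40],"yaw":0,"jaw":0.5},{"delta_pos":[0,3,80],"yaw":0,"jaw":0.5},{"delta_pos":[0,3,120],"yaw":0,"jaw":0.5},{"delta_pos":[0,3,120],"yaw":0,"jaw":0.5},{"delta_pos":[0,3,120],"yaw":0,"jaw":0.5}]' 25
python3 -c "
from h import *
need(.4907,.1635,.238,82.6)"
python3 -m pendant '[{"delta_pos":[0,0,0],"yaw":0,"jaw":0.1},{"delta_pos":[0,0,0],"yaw":0,"jaw":0.1},{"delta_pos":[0,0,0],"yaw":0,"jaw":0.1},{"delta_pos":[0,0,0],"yaw":0,"jaw":0.1},{"delta_pos":[0,0,0],"yaw":0,"jaw":0.1},{"delta_pos":[0,0,0],"yaw":0,"jaw":0.1}]' 25
```

```text
t: 2.98
tcp_pos: [0.4914, 0.1642, 0.2399]
ee_rot: [[-0.992, 0.129, 0.002], [0.129, 0.992, 0.001], [-0.002, 0.001, -1.0]]
force: [-0.3, 0.3, 0.7]
opening: 0.501
gripper_force: 0.0
t 2.98 tcp [0.4914 0.1642 0.2399] F [-0.3  0.3  0.7] open 0.501
shift [ 0.6 -0.8  1.9]
yaw -0.00020254471399239193
t: 3.72
tcp_pos: [0.491, 0.1645, 0.2389]
ee_rot: [[-0.992, 0.129, 0.001], [0.129, 0.992, 0.0], [-0.001, 0.0, -1.0]]
force: [-2.0, -0.5, 5.7]
opening: 0.221
gripper_force: 25.0
```

The pin is held, with the opening at 19 mm on the 20 mm head. I'll lift it and carry it to the collar.

```bash
python3 -m pendant '[{"delta_pos":[0,0,-15],"yaw":0,"jaw":0.1},{"delta_pos":[0,0,-35],"yaw":0,"jaw":0.1},{"delta_pos":[0,0,-65],"yaw":0,"jaw":0.1},{"delta_pos":[0,0,-95],"yaw":0,"jaw":0.1},{"delta_pos":[0,0,-120],"yaw":0,"jaw":0.1},{"delta_pos":[0,0,-130],"yaw":0,"jaw":0.1},{"delta_pos":[0,0,-130],"yaw":0,"jaw":0.1}]' 25
python3 -c "
from h import *
need(.5963,-.1752,.36)"
```

```text
t: 4.6
tcp_pos: [0.4907, 0.1643, 0.3686]
ee_rot: [[-0.992, 0.129, 0.0], [0.129, 0.992, 0.001], [-0.0, 0.001, -1.0]]
force: [0.5, 0.0, -1.0]
opening: 0.219
gripper_force: 25.0
t 4.6 tcp [0.4907 0.1643 0.3686] F [ 0.5  0.  -1. ] open 0.219
shift [-148.6 -323.     8.4]
```

```bash
python3 -m pendant '[{"delta_pos":[-9,-20,0],"yaw":0,"jaw":0.1},{"delta_pos":[-25,-55,0],"yaw":0,"jaw":0.1},{"delta_pos":[-45,-98,0],"yaw":0,"jaw":0.1},{"delta_pos":[-65,-142,0],"yaw":0,"jaw":0.1},{"delta_pos":[-85,-186,0],"yaw":0,"jaw":0.1},{"delta_pos":[-105,-230,0],"yaw":0,"jaw":0.1},{"delta_pos":[-125,-273,0],"yaw":0,"jaw":0.1},{"delta_pos":[-140,-305,0],"yaw":0,"jaw":0.1},{"delta_pos":[-149,-323,0],"yaw":0,"jaw":0.1},{"delta_pos":[-149,-323,0],"yaw":0,"jaw":0.1},{"delta_pos":[-149,-323,20],"yaw":0,"jaw":0.1},{"delta_pos":[-149,-323,50],"yaw":0,"jaw":0.1}]' 25 >/dev/null
python3 -m pendant '[{"delta_pos":[0,0,5],"yaw":0,"jaw":0.1},{"delta_pos":[0,0,5],"yaw":0,"jaw":0.1},{"delta_pos":[0,0,5],"yaw":0,"jaw":0.1}]' 25
python3 -c "
from h import *
need(.5963,-.1752,.29)
f=r.grab_frame('side');cv2.imwrite('pics/s2.png',cv2.resize(f['pixels'][100:200,300:420,::-1],None,fx=6,fy=6,interpolation=cv2.INTER_CUBIC))"
```

```text
t: 6.48
tcp_pos: [0.5974, -0.1748, 0.3148]
ee_rot: [[-0.992, 0.128, 0.003], [0.128, 0.992, -0.0], [-0.003, -0.0, -1.0]]
force: [0.3, -0.1, -1.2]
opening: 0.223
gripper_force: 25.0
t 6.47 tcp [ 0.5974 -0.1748  0.3148] F [ 0.3 -0.1 -1.2] open 0.223
shift [ 1.1 -0.5 24.8]
```

View pics/s2.png

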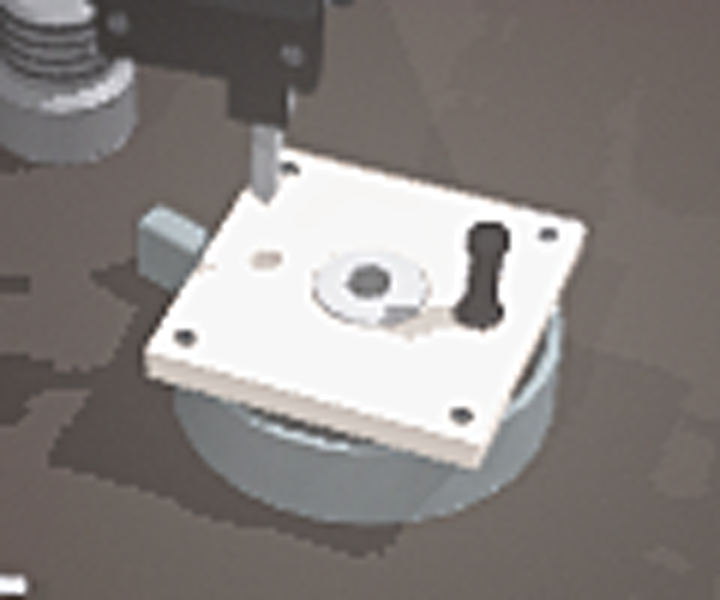

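The pin hangs over the collar with its tip at crop (266,202). The hole's mouth is at (267,259) and is better lit now. I'll check both against the calibration.

```bash
python3 - <<'E'
from h import *
S=r.grab_frame('side');c=lambda x,y:((x+.5)/6-.5+300,(y+.5)/6-.5+100)
print(proj(S,(.5974,-.1748,.084)),"seen",c(266,199))
print("tip on z",onz(S,c(266,199),.084)); print("hole",onz(S,c(267,259),.054))
sc=[onz(S,c(*p),.054) for p in((185,336),(288,166),(462,414),(548,234))];m=np.mean(sc,0);print("centre",m)
d=sc[0]-sc[2]+sc[1]-sc[3];a=np.arctan2(d[1],d[0]);print(np.degrees(a),m+.044*np.array([np.cos(a),np.sin(a),0]))
E
```

```text
[343.81839836 132.78863295] seen (343.9166666666667, 132.75)
tip on z [ 0.59719804 -0.17497366  0.084     ]
hole [ 0.59608881 -0.17536493  0.054     ]
centre [ 0.55454645 -0.16740986  0.054     ]
-13.265740598366303 [ 0.59737237 -0.17750645  0.054     ]
```

```bash
python3 -m pendant '[{"delta_pos":[1,-1,6],"yaw":0,"jaw":0.1},{"delta_pos":[1,-1,14],"yaw":0,"jaw":0.1},{"delta_pos":[1,-1,22],"yaw":0,"jaw":0.1},{"delta_pos":[1,-1,26],"yaw":0,"jaw":0.1},{"delta_pos":[1,-1,27],"yaw":0,"jaw":0.1},{"delta_pos":[1,-1,27],"yaw":0,"jaw":0.1},{"delta_pos":[1,-1,27],"yaw":0,"jaw":0.1}]' 
python3 -c "
from h import *
need(.5965,-.1758,.2849)"
```

```text
t: 7.45
tcp_pos: [0.596, -0.176, 0.2866]
ee_rot: [[-0.992, 0.129, 0.001], [0.129, 0.992, -0.0], [-0.001, -0.0, -1.0]]
force: [0.2, -0.8, -0.7]
opening: 0.22
gripper_force: 25.0
t 7.45 tcp [ 0.596  -0.176   0.2866] F [ 0.2 -0.8 -0.7] open 0.22
shift [-0.5  0.3  1.7]
```

```bash
python3 -m pendant '[{"delta_pos":[0,0,1],"yaw":0,"jaw":0.1},{"delta_pos":[0,0,2],"yaw":0,"jaw":0.1},{"delta_pos":[0,0,3],"yaw":0,"jaw":0.1},{"delta_pos":[0,0,4],"yaw":0,"jaw":0.1},{"delta_pos":[0,0,4],"yaw":0,"jaw":0.1}]' | egrep 'tcp|force'

```

```text
tcp_pos: [0.5959, -0.176, 0.2823]
force: [0.1, 0.8, -0.7]
gripper_force: 25.0
```

There is no force with the tip 2.6 mm below the flange top, so it has entered the hole. I'll go on towards the seat.

```bash
python3 -m pendant '[{"delta_pos":[0,0,1],"yaw":0,"jaw":0.1},{"delta_pos":[0,0,2],"yaw":0,"jaw":0.1},{"delta_pos":[0,0,3],"yaw":0,"jaw":0.1},{"delta_pos":[0,0,4],"yaw":0,"jaw":0.1},{"delta_pos":[0,0,4],"yaw":0,"jaw":0.1}]' | egrep 'tcp|force'

```

```text
tcp_pos: [0.596, -0.176, 0.2783]
force: [2.0, -0.4, -1.2]
gripper_force: 25.0
```

```bash
python3 -m pendant '[{"delta_pos":[0,0,1],"yaw":0,"jaw":0.1},{"delta_pos":[0,0,2],"yaw":0,"jaw":0.1},{"delta_pos":[0,0,3],"yaw":0,"jaw":0.1},{"delta_pos":[0,0,4],"yaw":0,"jaw":0.1},{"delta_pos":[0,0,4],"yaw":0,"jaw":0.1}]' | egrep 'tcp|force'

```

```text
tcp_pos: [0.596, -0.176, 0.2743]
force: [2.8, -0.2, -0.2]
gripper_force: 25.0
```

```bash
python3 -m pendant '[{"delta_pos":[0,0,1],"yaw":0,"jaw":0.1},{"delta_pos":[0,0,2],"yaw":0,"jaw":0.1},{"delta_pos":[0,0,3],"yaw":0,"jaw":0.1},{"delta_pos":[0,0,3],"yaw":0,"jaw":0.1}]' | egrep 'tcp|force'

```

```text
tcp_pos: [0.5959, -0.176, 0.2713]
force: [1.8, -0.4, -0.6]
gripper_force: 25.0
```

```bash
python3 -m pendant '[{"delta_pos":[0,0,0.7],"yaw":0,"jaw":0.1},{"delta_pos":[0,0,0.7],"yaw":0,"jaw":0.1}]' | egrep 'tcp|force'

```

```text
tcp_pos: [0.5959, -0.176, 0.2709]
force: [1.9, 0.1, 1.5]
gripper_force: 25.0
```

The tip touched the seat at TCP z = 0.2709, exactly as predicted. Next I'll work out the shifts for a clockwise arc.

```bash
cat > arc.py <<'E'
from h import *
import sys
C=np.array([.5540,-.1668]);rad=.0438
o=r.get_obs();R=np.array(o["ee_rot"])[:2,:2];p=np.array(o["tcp_pos"][:2]);q=p-C
print("now ang",np.degrees(np.arctan2(q[1],q[0])).round(2),"rad",np.hypot(*q).round(4))
for a in map(float,sys.argv[1:]):
    w=C+rad*np.array([np.cos(np.radians(a)),np.sin(np.radians(a))]);print(a,(R.T@(w-p)*1000).round(1))
E
python3 arc.py -12 -14 -16 -18 -20 -22 -24 -26 -28 -30 -32 -34 -36 -38 -40 -42 -44 -46
```

```text
now ang -12.45 rad 0.0429
-12.0 [-0.9  0.3]
-14.0 [-0.8 -1.3]
-16.0 [-0.6 -2.8]
-18.0 [-0.3 -4.3]
-20.0 [-0.  -5.8]
-22.0 [ 0.3 -7.3]
-24.0 [ 0.7 -8.7]
-26.0 [  1.2 -10.2]
-28.0 [  1.7 -11.6]
-30.0 [  2.3 -13.1]
-32.0 [  2.9 -14.5]
-34.0 [  3.6 -15.8]
-36.0 [  4.3 -17.2]
-38.0 [  5.  -18.5]
-40.0 [  5.8 -19.8]
-42.0 [  6.7 -21.1]
-44.0 [  7.6 -22.3]
-46.0 [  8.5 -23.6]
```

```bash
python3 -m pendant '[{"delta_pos":[-0.8,-1.3,0.2],"yaw":0,"jaw":0.1},{"delta_pos":[-0.6,-2.8,0.3],"yaw":0,"jaw":0.1},{"delta_pos":[-0.6,-2.8,0.3],"yaw":0,"jaw":0.1}]' | egrep 'tcp|force'
python3 arc.py -18 -20 -22 -24
```

```text
tcp_pos: [0.5959, -0.1788, 0.2699]
force: [1.1, 2.0, 0.9]
gripper_force: 25.0
now ang -15.99 rad 0.0435
-18.0 [ 0.  -1.6]
-20.0 [ 0.3 -3. ]
-22.0 [ 0.7 -4.5]
-24.0 [ 1.1 -6. ]
```

```bash
python3 -m pendant '[{"delta_pos":[0,-1.6,0.2],"yaw":0,"jaw":0.1},{"delta_pos":[0.3,-3,0.5],"yaw":0,"jaw":0.1},{"delta_pos":[0.3,-3,0.5],"yaw":0,"jaw":0.1}]' | egrep 'tcp|force'
python3 arc.py -18 -20 -22 -24
```

```text
tcp_pos: [0.5952, -0.1819, 0.2695]
force: [0.7, 2.1, -0.0]
gripper_force: 25.0
now ang -20.2 rad 0.0439
-18.0 [-0.3  1.7]
-20.0 [0.  0.2]
-22.0 [ 0.4 -1.3]
-24.0 [ 0.8 -2.8]
```

```bash
python3 -m pendant '[{"delta_pos":[0,0,0.7],"yaw":0,"jaw":0.1},{"delta_pos":[0,0,1.4],"yaw":0,"jaw":0.1},{"delta_pos":[0,0,1.4],"yaw":0,"jaw":0.1}]' | egrep 'tcp|force'

```

```text
tcp_pos: [0.5953, -0.1819, 0.2683]
force: [0.3, 2.3, -0.5]
gripper_force: 25.0
```

```bash
python3 -m pendant '[{"delta_pos":[0,0,0.7],"yaw":0,"jaw":0.1},{"delta_pos":[0,0,1.4],"yaw":0,"jaw":0.1},{"delta_pos":[0,0,2],"yaw":0,"jaw":0.1},{"delta_pos":[0,0,2],"yaw":0,"jaw":0.1}]' | egrep 'tcp|force'

```

```text
tcp_pos: [0.5954, -0.1819, 0.2663]
force: [0.1, 0.2, -0.7]
gripper_force: 25.0
```

There is no resistance with the tip 4.6 mm below the seat, so the blind hole is found at about -20°. I'll push on gently.

```bash
python3 -m pendant '[{"delta_pos":[0,0,1],"yaw":0,"jaw":0.1},{"delta_pos":[0,0,2],"yaw":0,"jaw":0.1},{"delta_pos":[0,0,3],"yaw":0,"jaw":0.1},{"delta_pos":[0,0,4],"yaw":0,"jaw":0.1},{"delta_pos":[0,0,4],"yaw":0,"jaw":0.1}]' | egrep 'tcp|force'

```

```text
tcp_pos: [0.5953, -0.1818, 0.2622]
force: [-0.1, 0.7, -1.3]
gripper_force: 25.0
```

```bash
python3 -m pendant '[{"delta_pos":[0,0,1],"yaw":0,"jaw":0.1},{"delta_pos":[0,0,2],"yaw":0,"jaw":0.1},{"delta_pos":[0,0,3],"yaw":0,"jaw":0.1},{"delta_pos":[0,0,4],"yaw":0,"jaw":0.1},{"delta_pos":[0,0,4],"yaw":0,"jaw":0.1}]' | egrep 'tcp|force'

```

```text
tcp_pos: [0.5954, -0.1818, 0.2583]
force: [0.9, 0.6, -1.4]
gripper_force: 25.0
```

```bash
python3 -m pendant '[{"delta_pos":[0,0,1.5],"yaw":0,"jaw":0.1},{"delta_pos":[0,0,3],"yaw":0,"jaw":0.1},{"delta_pos":[0,0,4.5],"yaw":0,"jaw":0.1},{"delta_pos":[0,0,6],"yaw":0,"jaw":0.1},{"delta_pos":[0,0,6],"yaw":0,"jaw":0.1}]' | egrep 'tcp|force'

```

```text
tcp_pos: [0.5954, -0.1818, 0.2522]
force: [-0.1, 0.2, -1.2]
gripper_force: 25.0
```

```bash
python3 -m pendant '[{"delta_pos":[0,0,1.5],"yaw":0,"jaw":0.1},{"delta_pos":[0,0,3],"yaw":0,"jaw":0.1},{"delta_pos":[0,0,4.5],"yaw":0,"jaw":0.1},{"delta_pos":[0,0,6],"yaw":0,"jaw":0.1},{"delta_pos":[0,0,6],"yaw":0,"jaw":0.1}]' | egrep 'tcp|force'

```

```text
tcp_pos: [0.5954, -0.1818, 0.2462]
force: [1.3, 0.6, -1.2]
gripper_force: 25.0
```

```bash
python3 -m pendant '[{"delta_pos":[0,0,0.8],"yaw":0,"jaw":0.1},{"delta_pos":[0,0,1.6],"yaw":0,"jaw":0.1},{"delta_pos":[0,0,2.4],"yaw":0,"jaw":0.1},{"delta_pos":[0,0,2.4],"yaw":0,"jaw":0.1}]' | egrep 'tcp|force'
python3 -c "
from h import *
f=r.grab_frame('side');cv2.imwrite('pics/s3.png',cv2.resize(f['pixels'][100:200,300:420,::-1],None,fx=6,fy=6,interpolation=cv2.INTER_CUBIC))"
```

```text
tcp_pos: [0.5954, -0.1818, 0.244]
force: [0.2, -0.5, -0.8]
gripper_force: 25.0
```

View pics/s3.png

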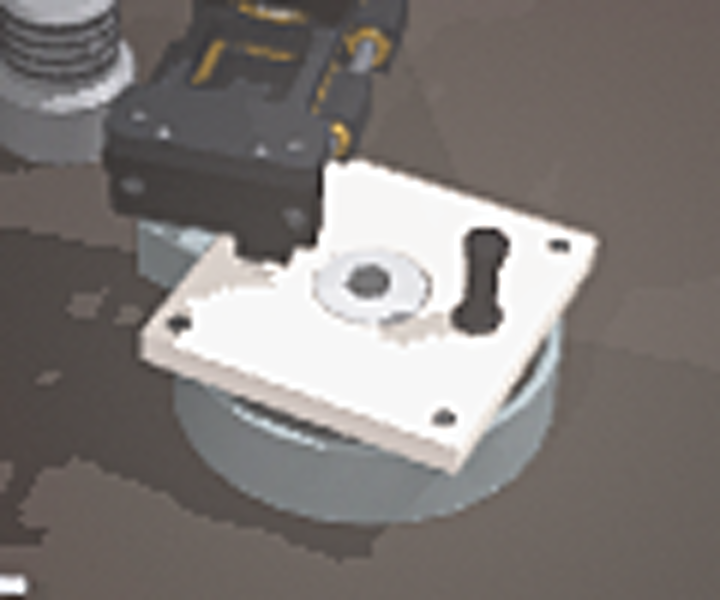

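The collar is flat and has turned, and the pin head sits just above the flange with about 1 mm to go. I'll finish the push, let go and lift.

```bash
python3 -m pendant '[{"delta_pos":[0,0,0.5],"yaw":0,"jaw":0.1},{"delta_pos":[0,0,0.9],"yaw":0,"jaw":0.1},{"delta_pos":[0,0,0.9],"yaw":0,"jaw":0.1}]' | egrep 'tcp|force'
python3 -m pendant '[{"delta_pos":[0,0,0],"yaw":0,"jaw":0.45},{"delta_pos":[0,0,0],"yaw":0,"jaw":0.45},{"delta_pos":[0,0,0],"yaw":0,"jaw":0.45},{"delta_pos":[0,0,0],"yaw":0,"jaw":0.45},{"delta_pos":[0,0,-20],"yaw":0,"jaw":0.45},{"delta_pos":[0,0,-50],"yaw":0,"jaw":0.45},{"delta_pos":[0,0,-90],"yaw":0,"jaw":0.45},{"delta_pos":[0,0,-130],"yaw":0,"jaw":0.45},{"delta_pos":[0,0,-170],"yaw":0,"jaw":0.45},{"delta_pos":[0,0,-170],"yaw":0,"jaw":0.45}]' | egrep 'tcp|force|open'
python3 -c "
from h import *
f=r.grab_frame('side');cv2.imwrite('pics/s4.png',cv2.resize(f['pixels'][100:200,300:420,::-1],None,fx=6,fy=6,interpolation=cv2.INTER_CUBIC));print(proj(f,(.5954,-.1818,.09))-[300,100],proj(f,(.5954,-.1818,.054))-[300,100])"
```

```text
tcp_pos: [0.5954, -0.1818, 0.2431]
force: [-0.9, 1.1, -0.7]
gripper_force: 25.0
tcp_pos: [0.5958, -0.182, 0.4176]
force: [0.1, -0.3, -0.6]
opening: 0.451
gripper_force: 0.0
[45.19491418 28.88961819] [44.76945191 41.0170572 ]
```

View pics/s4.png

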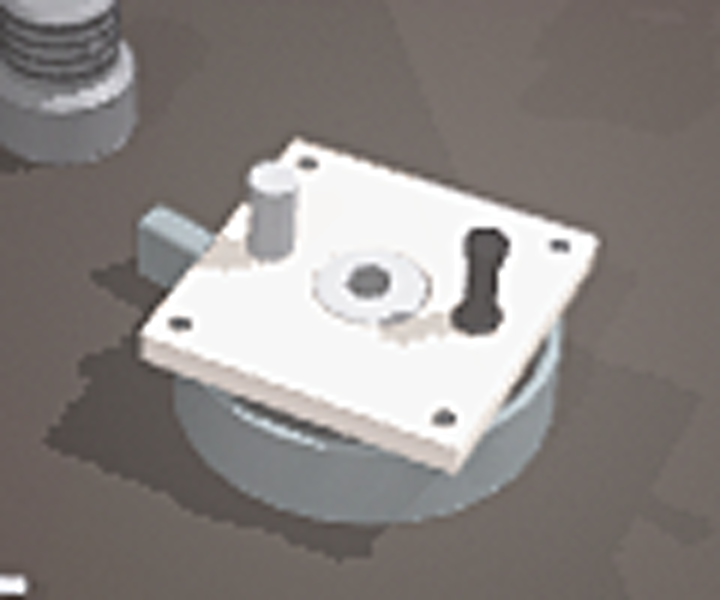

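The pin stands upright with its head on the flange: top at (273,178), foot at (271,250), close to the projected (273,176). The collar is flat and the gripper is clear, so I'm handing in.

```bash
python3 -c "
from station import r
print(r.hand_in())"
```

```text
the job is handed in; nothing more can be done
None
```

The index pin is fully home in the blind hole (found about 10° from the lug's direction), head down on the flange and released, and the job is handed in; no verdict came back, and the pin hole started about 0.34 rad from the lug by my measurement, not the 0.8 rad or more in the text.

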